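# Free a sieve box from its tray with a wedge

### The job

Free the sieve box of the bench sifter from its collecting tray: lift the lid off by its knob and set it down flat in the middle of the rubber mat without dropping it, then take the wooden wedge and slide it, thin end first and flat on the tray's rim, into the slot under the sieve box's front wall until that edge just lifts a few millimetres off the tray. Finish while holding: keep the wedge gripped and pushed in there, resting firmly on the rim so that it and not the robot carries the raised edge; leave the other things on the bench alone.

Things in the scene. Friction and masses are not known exactly. Their poses are not given: they have to be found in the camera images.
- sifter: White bench sifter, fixed to the bench: drive unit 200 x 200 mm, top at 56 mm, with a square steel collecting tray clamped on it, 180 x 180 mm outside, walls 16 mm thick, flat rim 100 mm above the bench. Origin on the bench under its centre, z up; its front (-x side, grey control panel, wedge slot above) faces the middle of the bench, roughly -y of the world.
- tray_front (a point): Point on the sifter: middle of the outer front edge of the tray's rim, 100 mm above the bench, 90 mm in front of the sifter's centre. Axes as the sifter's: +x goes from the front into the box.
- sieve: Loose sieve box (0.65 kg) on the tray's rim: square beech frame 180 x 180 x 45 mm, walls 16 mm, brass mesh, a tongue 8 mm down into the tray with 2 mm play. A slot 40 mm wide, 6 mm high runs right through the bottom of the front wall at its middle, with free space behind it. Origin at the centre of the frame's underside; -x side is the front.
- sieve_front (a point): Point on the sieve box: middle of the outer bottom edge of its front wall, in the middle of the slot's mouth at the level of the frame's underside; level with tray_front while the box is seated, higher when lifted. Axes as the sieve box's.
- sieve_rear (a point): Point on the sieve box: middle of the outer bottom edge of its rear wall.
- lid: Loose plywood lid (about 0.24 kg) on the sieve box: 180 x 180 x 8 mm plate with a 141 mm square, 6 mm thick locating board beneath it that sits inside the frame with 3 mm play, and a round black knob on top. Origin at the centre of the locating board's underside; the plate's top is 14 mm above it.
- lid_knob (a point): Centre of the lid knob's head: 30 mm diameter, 20 mm high, on a thinner stem, 26 mm above the top of the lid plate and 40 mm above the underside of the lid. Axes as the lid's.
- mat: Flat dark rubber mat, 240 x 240 x 4 mm, fixed on the bench. Origin at the centre of its underside. The lid is set down here.
- wedge: Loose wooden wedge (60 g), 115 mm long, 24 mm wide, lying on its flat underside: grip block 45 mm long, 34 mm high, then a 70 mm blade whose top slopes from 16 mm down to 2 mm thick at the tip. Origin on the underside below the grip block's middle; +x points to the tip.
- wedge_grip (a point): Centre of the wedge's grip block, 17 mm above its underside (to be gripped across the 24 mm width). Axes as the wedge's.
- wedge_tip (a point): Middle of the wedge's thin end, 92.5 mm along +x from the grip block's centre, 1 mm above its underside. Slid along the rim under the box, the blade meets the slot's roof with its tip 20 mm inside the front face; each further 5 mm raises the front edge about 1 mm.
- beaker: Bystander: open glass beaker, 68 mm across, 85 mm high. Origin at the centre of its underside.
- dish_a: Bystander: round aluminium moisture dish with its cover, 56 mm across, 26 mm high. Origin at the centre of its underside.
- dish_b: Bystander: second aluminium moisture dish, the same.
- brush: Bystander: sieve brush lying on the bench. Origin at the centre of its underside.
- spatula: Bystander: spatula lying on the bench. Origin at the centre of its underside.
- jar: Bystander: amber glass sample jar with steel cap, 72 mm across, 100 mm high. Origin at the centre of its underside.
- wash: Bystander: white plastic bottle, 60 mm across, 150 mm high. Origin at the centre of its underside.
Not all that is in view belongs to the job. Several things have the shape of the wedge; the one meant has the colours described above.

How it is judged:
By the outcome, as a careful person would: the job done as asked, in the order asked, and still so for the second after the job is handed in, while the arm keeps its last pose, push and grip.
It also fails if it takes over 56 s, if anything falls off the work surface, if the arm or the gripper's body presses on something with over 40 N, if the wrist force passes 120 N, or if a joint passes its speed limit or range.

### The arm

A 6-joint arm with a two-finger parallel gripper is mounted at the origin on the work surface. World frame = base frame: x ahead of the robot, y to its left, z up, the work surface at z = 0. Lengths are in m, angles in rad, forces in N, time in s.
With the tool pointing down it reaches from about 0.3 to 0.875 m from the base axis. Payload 6.4 kg.
Tool frame: the origin (TCP) lies between the finger pads; the fingertips stand tcp_to_tips ahead of it and the grasp point (between the pads) lies 2 mm behind it (tcp_to_tips is the distance from the TCP to the fingertips, in m); z points along the fingers, y is the direction in which the jaws open and shut (so a half turn about z gives the same grasp; the last joint's range is limited). The gripper opens to 85 mm and grips with 20 to 120 N. Pads are 22 mm wide; open, the fingers measure 114 mm over their backs; the gripper's body (76 mm by 85 mm) begins 54 mm behind the grasp point. The pads swing forward as they close: fully open they stand 13 mm farther back than shut.
Start: joints at [-1.369, 0.181, 1.607, -0, 1.354, -0.206], TCP at [0.228, -0.528, 0.248] pointing down, gripper open.
Joint ranges: [-2.99, 2.99], [-0.89, 2.07], [0.3, 2.58], [-1.14, 4.28], [0, 2.63], [-3.12, 3.12]. Speed limits (rad/s): [2.57, 2.57, 3.01, 3.14, 3.14, 3.14].

### API

Orientations are given as a rotation vector (axis times angle).
In Python, from station import * gives the robot as it stands. The module is installed in compiled form; this text tells all that it offers.
- The arm moves only by the tool jog_arm, never from a script. Its argument "moves" is one flat list of numbers, 7 for each row, row after row: the shift along the tool's x, y, z in cm, then the turn, a rotation vector about the tool's x, y, z in rad, then the finger opening in cm, from 0 to 8.54. In form: [x, y, z, ax, ay, az, gripper, x, y, z, ax, ay, az, gripper, ...]. A call has 1 to 20 rows; each row is the pose to reach, as a shift and turn from the pose measured when the call began, along the tool's axes at that moment; what a row does not reach only later rows make up. A row lasts 1/8 s, in which the tool goes at most 62.5 mm and 10.7 degrees, less where a joint would pass 70% of its speed; a pose out of reach is approached as far as the arm can. A call with a gripper value outside its range is refused whole. The fingers move at their own pace and stop on an object; "squeeze" is the grip in N (left out, the last holds). Time passes only in rows, so rows that repeat a pose let the fingers close. It gives the time, the measured TCP pose, the force and the opening at its end, in the units of the state.
- get_obs(): the state, without advancing time (a new reading comes with each control period).
- get_image(name): name is "side" or "top"; returns the picture (420x560x3 uint8, red, green, blue); there is no depth.
- calibration(name): a dict with "fx", "fy", "cx", "cy" (pixels), "rvec" (rotation vector, rad) and "tvec" (3), from world to camera coordinates, as OpenCV has them. Camera axes: x right, y down, z forward; pixel columns grow to the right and rows downward; lengths in m; the calibration is good to about 2 mm. A picture is of the moment at which its call begins. calibration takes no time and is no camera call.
- job_done(): hands the job in, once; it reports no verdict.
The state is a dict: "clock": time; "joint_positions": joint angles; "dq": joint speeds; "joint_efforts": joint torques, N m; "position": TCP position; "tool_rot": TCP orientation; "wrist_force": force on the tool from outside, world axes, zero at the start; "moment": the same for the moment, N m; "gripper_width": finger opening in m.
Only numpy, scipy, OpenCV 4.12 (cv2) and the standard library are available. Lean on these libraries where they do the work, as an engineer would, in place of code of your own. Each camera call takes 0.05 s, during which the arm holds its last target.

## Working session

There is one attempt and no reset: what is moved stays moved. The work goes in short steps, Python scripts to look and compute and a tool call to move; the robot and the scene stay as the last step left them, time stands still between calls to the robot, and variables do not carry over. Pictures are saved under pics/ and viewed, and the job is handed in when it is done.

Besides the shell and the picture viewer there is one more tool, called after ">>>" as name(argument=value, ...) on one line, values as JSON. jog_arm: Moves the arm, as the interface text tells. Its arguments: {"type":"object","properties":{"moves":{"type":"array"},"squeeze":{"type":"number"}},"required":["moves"]}

```bash
mkdir -p pics; python3 - <<'E'
from station import *
import cv2
for n in("side","top"):
    cv2.imwrite(f"pics/{n}0.png",get_image(n)[:,:,::-1]); print(n,calibration(n))
print(get_obs())
E
```

```text
side {'fx': 447.13537881396473, 'fy': 447.13537881396473, 'cx': 284.1250631967818, 'cy': 217.8131104600646, 'rvec': array([ 0.56589807, -2.57994182,  1.35879304]), 'tvec': array([0.47892662, 0.24957043, 1.13646128])}
top {'fx': 448.06438478174925, 'fy': 448.06438478174925, 'cx': 278.87799707699196, 'cy': 206.73965394778548, 'rvec': array([ 2.18519028, -2.18898342,  0.0323999 ]), 'tvec': array([0.00418949, 0.52388311, 1.21461171])}
{'clock': 0.1, 'joint_positions': array([-1.36930380e+00,  1.81477354e-01,  1.60788685e+00, -1.53423950e-05,
        1.35380378e+00, -2.06274330e-01]), 'dq': array([-1.33878689e-03, -9.23378331e-04, -1.64846802e-03, -2.06235770e-03,
        1.79198352e-05,  2.61122723e-03]), 'joint_efforts': array([ 5.90901309e-04, -4.45876086e+01, -3.52238631e+01, -2.87987732e-04,
        4.15841190e-03,  3.97289114e-06]), 'position': array([ 0.227953  , -0.5273812 ,  0.24747848]), 'tool_rot': array([-3.07497916e+00, -6.35776464e-01,  1.76052711e-05]), 'wrist_force': array([-0.51871143,  0.42172079,  0.5827869 ]), 'moment': array([ 0.03249639, -0.00382997, -0.04967923]), 'gripper_width': 0.0853268312940286}
```

View pics/side0.png

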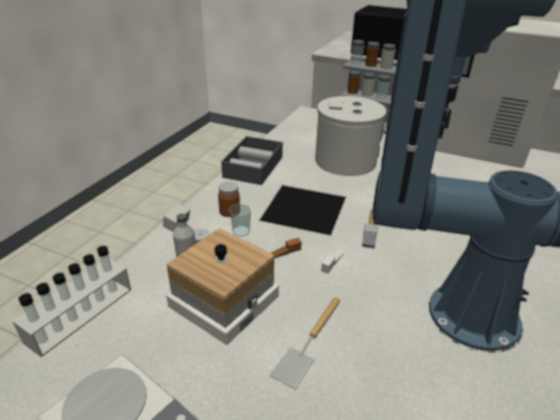

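View pics/top0.png

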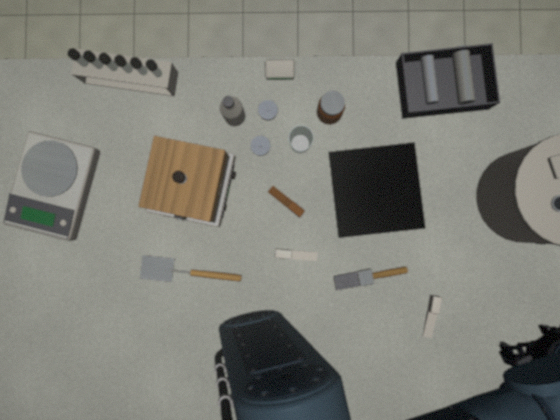

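```bash
cat > h.py <<'E'
from station import *
import cv2, numpy as np
from scipy.spatial.transform import Rotation as R
def K(n):
    c=calibration(n); return np.array([[c['fx'],0,c['cx']],[0,c['fy'],c['cy']],[0,0,1]]),np.array(c['rvec']),np.array(c['tvec'])
def unp(n,u,v,z):
    k,r,t=K(n); Rm=R.from_rotvec(r).as_matrix(); d=Rm.T@np.linalg.inv(k)@np.array([u,v,1.]); o=-Rm.T@t
    return o+d*(z-o[2])/d[2]
def proj(n,p):
    k,r,t=K(n); return cv2.projectPoints(np.atleast_2d(np.array(p,float)),r,t,k,None)[0][:,0]
def crop(n,img,u0,v0,u1,v1,s,name):
    c=cv2.resize(img[v0:v1,u0:u1],None,fx=s,fy=s,interpolation=cv2.INTER_CUBIC); cv2.imwrite(name,c[:,:,::-1])
E
python3 - <<'E'
from h import *
t=cv2.imread("pics/top0.png")[:,:,::-1]; s=cv2.imread("pics/side0.png")[:,:,::-1]
crop('top',t,255,170,455,350,4,"pics/c1.png"); crop('top',t,125,125,325,225,4,"pics/c2.png"); crop('side',s,155,195,315,335,5,"pics/c3.png")
for n,u,v,z in [('top',285,201,.03),('top',297,255,.03),('top',433,315,.03),('top',377,189,.004),('top',179,177,.185),('side',304,209,.004)]: print(n,u,v,unp(n,u,v,z).round(4))
E
```

```text
top 285 201 [ 0.5385 -0.0136  0.03  ]
top 297 255 [ 0.3932 -0.0456  0.03  ]
top 433 315 [ 0.2347 -0.4055  0.03  ]
top 377 189 [ 0.5726 -0.2668  0.004 ]
top 179 177 [0.5866 0.2369 0.185 ]
side 304 209 [ 0.5672 -0.2615  0.004 ]
```

View pics/c1.png

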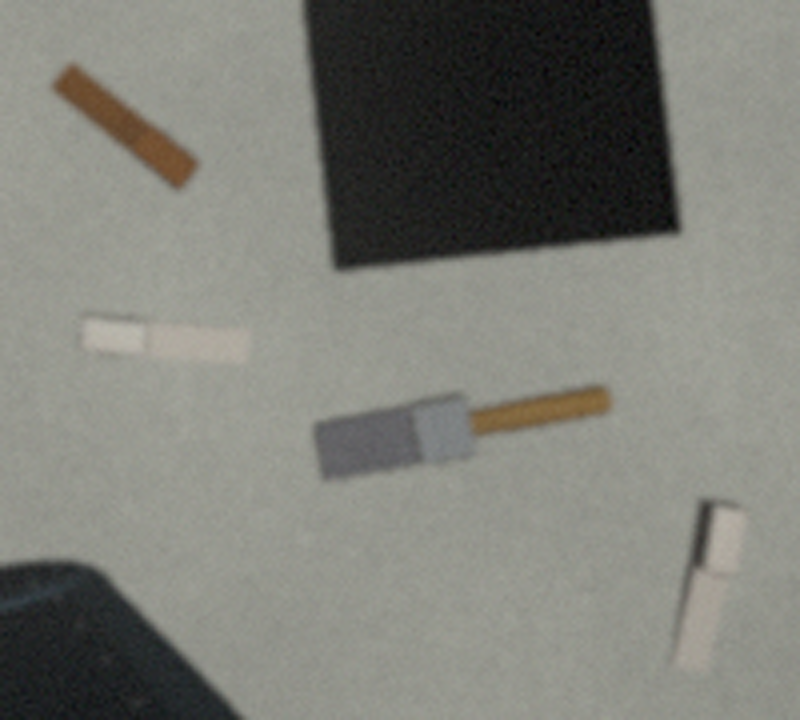

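View pics/c2.png

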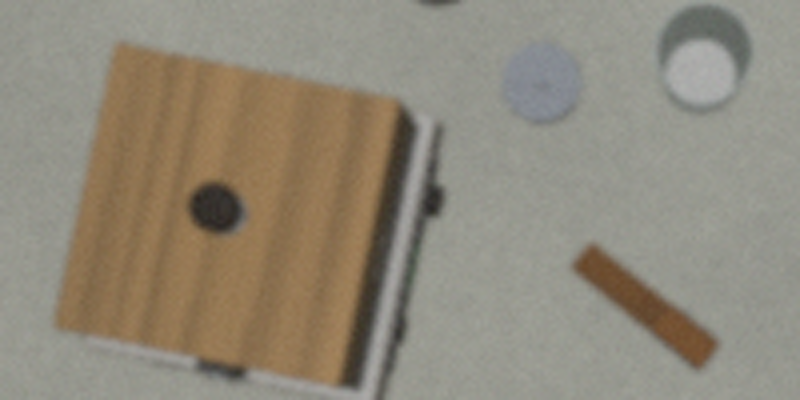

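View pics/c3.png

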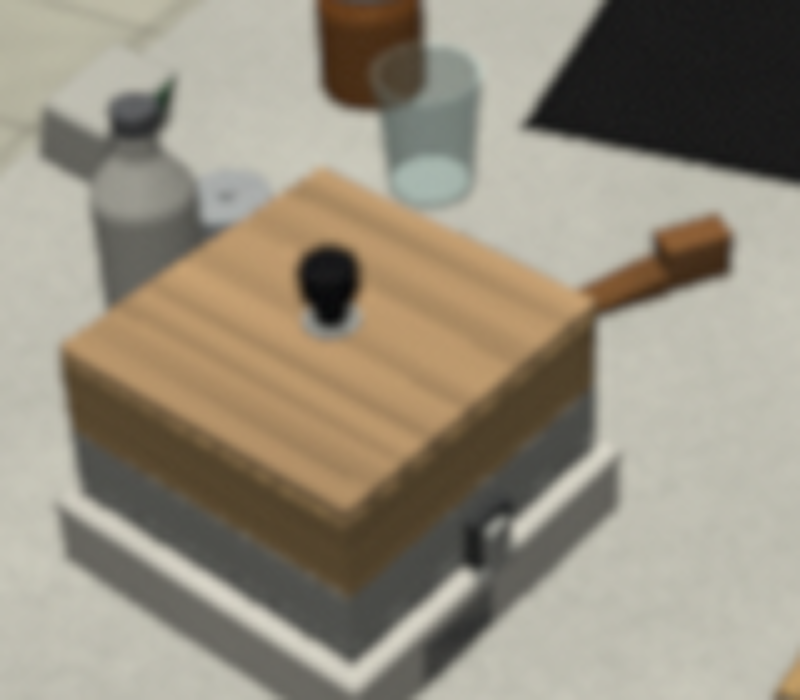

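The three wedge-shaped things in the top view are the brown one at (285,201), a whitish one at (297,255) and a whitish one at (433,315). Only the brown one is wooden. The crops confirm that its grip block is at the lower right, about (296,208), and its tip at the upper left, about (271,189). The lid's knob is at (179,177), the mat centre at (377,189), and the sifter front faces right in the top view.

```bash
python3 - <<'E'
from h import *
from scipy.optimize import least_squares
t=cv2.imread("pics/top0.png")[:,:,::-1]
def c(p,o,s): p=np.array(p,float); return (p+.5)/s-.5+np.array(o)
# lid corners, c2 (top) & c3 (side)
lt=c([(118,42),(400,100),(345,385),(57,327)],(125,125),4)
ls=c([(322,168),(595,300),(345,520),(65,347)],(155,195),5)
def fit(obs,half,z,x0):
    def cor(q):
        ca,sa=np.cos(q[2]),np.sin(q[2]); b=np.array([(1,1),(1,-1),(-1,-1),(-1,1)])*half
        return np.c_[b@np.array([[ca,sa],[-sa,ca]])+q[:2],np.full(4,z)]
    f=lambda q: np.concatenate([(proj(n,cor(q))[idx]-o).ravel() for n,o,idx in obs])
    r=least_squares(f,x0); print(r.x.round(4),np.degrees(r.x[2]).round(2),r.fun.round(1)); return r.x
print(proj('top',[(.6,.2,.15),(.7,.2,.15),(.6,.3,.15)]).round(0).tolist())
# order: 1,1 = far x, +y => top image upper-left
I=[0,1,2,3]
fit([('top',lt,I)],.09,.153,[.58,.23,0])
# side: upper(322,168)=? print
q=fit([('top',lt,I)],.09,.153,[.58,.23,0])
ca,sa=np.cos(q[2]),np.sin(q[2]); b=np.array([(1,1),(1,-1),(-1,-1),(-1,1)])*.09
P=np.c_[b@np.array([[ca,sa],[-sa,ca]])+q[:2],np.full(4,.153)]
print("side pred",proj('side',P).round(1).tolist()); print("side obs",ls.round(1).tolist())
print("knob top/side pred",proj('top',[*q[:2],.189]),proj('side',[*q[:2],.189]))
# mat by mask
m=(t.sum(2)<100).astype(np.uint8); m[:, :320]=0; m[:130]=0; m[245:]=0; m[:,430:]=0
cs,_=cv2.findContours(m,0,2); k=max(cs,key=cv2.contourArea); r=cv2.minAreaRect(k); print(r)
bp=np.array([unp('top',u,v,.004) for u,v in cv2.boxPoints(r)]); print(bp.round(4),bp.mean(0).round(4),np.linalg.norm(np.diff(bp,axis=0),axis=1))
# wedge: block top corners c1
tp=[unp('top',*c(p,(255,170),4),z) for p,z in [((185,190),.034),((201,163),.034),((72,62),.002),((52,85),.002)]]
print(np.round(tp,4))
E
```

```text
[[197.0, 173.0], [198.0, 133.0], [157.0, 173.0]]
[ 0.5882  0.2372 -0.1978] -11.33 [-0.2 -0.1  0.8 -0.6 -0.3  0.3 -0.3  0.4]
[ 0.5882  0.2372 -0.1978] -11.33 [-0.2 -0.1  0.8 -0.6 -0.3  0.3 -0.3  0.4]
side pred [[165.3, 264.1], [217.8, 227.9], [273.6, 254.5], [223.5, 297.3]]
side obs [[219.0, 228.2], [273.6, 254.6], [223.6, 298.6], [167.6, 264.0]]
knob top/side pred [[178.48579579 176.12250488]] [[219.52350257 247.3068511 ]]
((376.9877624511719, 189.77420043945312), (83.6002197265625, 82.87822723388672), 83.0887680053711)
[[ 0.6723 -0.1406  0.004 ]
 [ 0.699  -0.3676  0.004 ]
 [ 0.4699 -0.3914  0.004 ]
 [ 0.4429 -0.1666  0.004 ]] [ 0.571  -0.2665  0.004 ] [0.22857173 0.23031185 0.22641553]
[[ 0.4948 -0.0562  0.034 ]
 [ 0.5129 -0.067   0.034 ]
 [ 0.5844  0.0207  0.002 ]
 [ 0.5685  0.0346  0.002 ]]
```

```bash
cat >> h.py <<'E'
def plan(pos,yawdeg,tilt=None):
    o=get_obs(); A=R.from_rotvec(o['tool_rot']); y=np.radians(yawdeg)
    B=R.from_matrix(np.array([[np.cos(y),np.sin(y),0],[np.sin(y),-np.cos(y),0],[0,0,-1.]]))
    d=A.inv().apply(np.array(pos)-o['position'])*100; w=(A.inv()*B).as_rotvec()
    print("shift cm",d.round(2),"turn",w.round(4))
E
python3 - <<'E'
import station; print([x for x in dir(station) if x[0]!='_']); print(getattr(station,'tcp_to_tips',None))
from h import *
plan((.588,.237,.25),23.4)
E
```

```text
['PlanningError', 'calibration', 'get_image', 'get_obs', 'job_done', 'tcp_to_tips']
0.017
shift cm [ 63.37 -55.89  -0.15] turn [-0.0015 -0.0003 -0.0006]
```

>>> jog_arm(moves=[63.4,-55.9,-0.15,0,0,0,7,63.4,-55.9,-0.15,0,0,0,7,63.4,-55.9,-0.15,0,0,0,7,63.4,-55.9,-0.15,0,0,0,7,63.4,-55.9,-0.15,0,0,0,7,63.4,-55.9,-0.15,0,0,0,7,63.4,-55.9,-0.15,0,0,0,7,63.4,-55.9,-0.15,0,0,0,7,63.4,-55.9,-0.15,0,0,0,7,63.4,-55.9,-0.15,0,0,0,7,63.4,-55.9,-0.15,0,0,0,7,63.4,-55.9,-0.15,0,0,0,7,63.4,-55.9,-0.15,0,0,0,7,63.4,-55.9,-0.15,0,0,0,7,63.4,-55.9,-0.15,0,0,0,7,63.4,-55.9,-0.15,0,0,0,7])

```text
clock: 2.1
position: [0.5877, 0.2367, 0.2494]
tool_rot: [-3.075, -0.636, 0.002]
wrist_force: [-0.0, -0.1, 0.0]
gripper_width: 0.0696
```

```bash
python3 - <<'E'
from h import *
print(get_obs()['joint_positions'])
plan((.588,.237,.177),23.4)
s=get_image('side');t=get_image('top'); 
crop('s',s,145,120,345,270,4,"pics/s1.png"); crop('t',t,105,100,305,250,4,"pics/t1.png")
E
```

```text
[1.95213858e-01 3.08982175e-01 1.44866899e+00 1.20767701e-03
 1.38549129e+00 1.35791278e+00]
shift cm [ 0.05 -0.01  7.24] turn [-0.0015  0.0013 -0.0005]
```

View pics/s1.png

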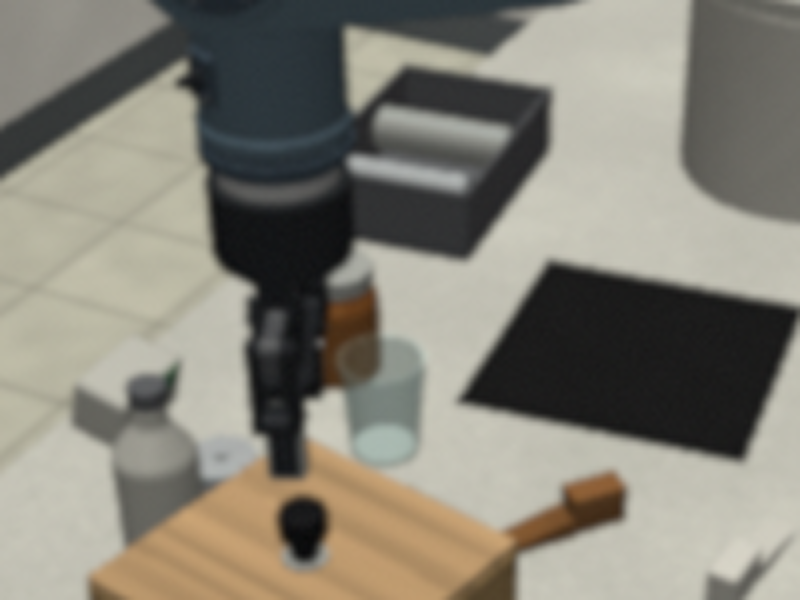

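View pics/t1.png

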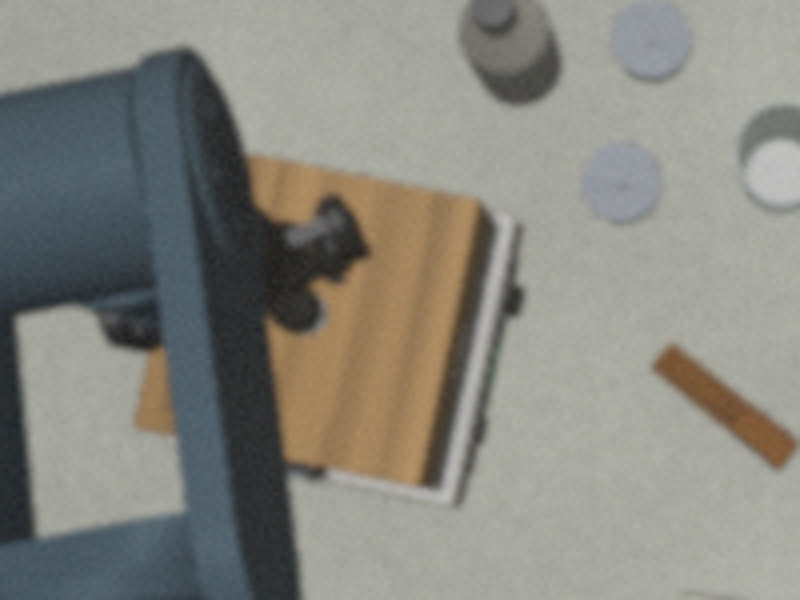

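The side view shows the fingers above and left of the knob at s1 (302,520). In the top view one finger is visible at t1 (335,220), next to the knob at (298,310). I'll compare this with the projected tool points before going down.

```bash
python3 - <<'E'
from h import *
o=get_obs(); A=R.from_rotvec(o['tool_rot'])
for l in [(0,.035,.017),(0,-.035,.017),(0,.035,0.004),(0,-.035,.004),(0,0,0)]:
    p=o['position']+A.apply(l); print(l,((proj('side',p)[0]-[145,120])*4).round(),((proj('top',p)[0]-[105,100])*4).round())
k=[.5882,.2372,.179]; print('knob',((proj('side',k)[0]-[145,120])*4).round(),((proj('top',k)[0]-[105,100])*4).round())
E
```

```text
(0, 0.035, 0.017) [303. 412.] [334. 271.]
(0, -0.035, 0.017) [287. 485.] [220. 320.]
(0, 0.035, 0.004) [302. 394.] [329. 268.]
(0, -0.035, 0.004) [285. 466.] [214. 318.]
(0, 0, 0) [293. 423.] [269. 292.]
knob [299. 523.] [298. 307.]
```

The projections agree with the pictures, so I'll descend and grip the knob.

>>> jog_arm(moves=[0,0,4,0,0,0,7,0,0,6.5,0,0,0,7,0,0,7.2,0,0,0,7,0,0,7.2,0,0,0,7,0,0,7.2,0,0,0,2.5,0,0,7.2,0,0,0,2.5,0,0,7.2,0,0,0,2.5,0,0,7.2,0,0,0,2.5,0,0,7.2,0,0,0,2.5,0,0,7.2,0,0,0,2.5], squeeze=50)

```text
clock: 3.45
position: [0.5886, 0.2365, 0.1795]
tool_rot: [-3.075, -0.634, -0.003]
wrist_force: [-1.8, 1.2, 5.8]
gripper_width: 0.0285
```

>>> jog_arm(moves=[0,0,-0.3,0,0,0,1,0,0,-1,0,0,0,1,0,0,-2,0,0,0,1,0,0,-3.5,0,0,0,1,0,0,-5,0,0,0,1,0,0,-6.5,0,0,0,1,0,0,-7.5,0,0,0,1,0,0,-8,0,0,0,1,0,0,-8,0,0,0,1,0,0,-8,0,0,0,1])

```text
clock: 4.7
position: [0.5881, 0.2363, 0.2587]
tool_rot: [-3.075, -0.634, -0.001]
wrist_force: [-0.2, -1.2, -3.2]
gripper_width: 0.0286
```

```bash
python3 - <<'E'
from h import *
print(get_obs()['moment'],get_obs()['position'])
plan((.571,-.2665,.26),23.4+18.2)
s=get_image('side');t=get_image('top'); 
crop('s',s,145,120,345,320,3,"pics/s2.png"); crop('t',t,105,100,305,250,4,"pics/t2.png")
E
```

```text
[-0.01713862 -0.04658359  0.00323363] [0.58812063 0.23625879 0.25868978]
shift cm [-21.46  45.5   -0.21] turn [-0.0012 -0.0009 -0.3193]
```

View pics/s2.png

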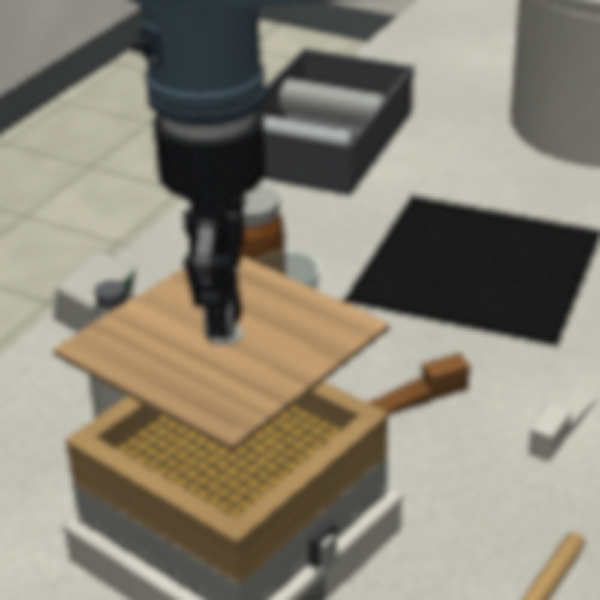

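View pics/t2.png

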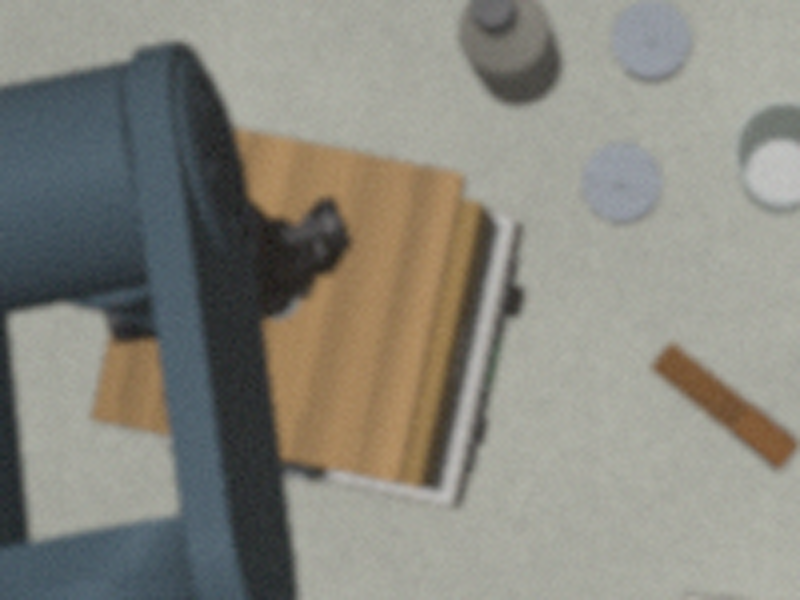

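The lid is lifted and level, the sieve box stayed seated, and the wrist reads -3.2 N against about 2.4 N for the lid. Next I carry it to the mat.

>>> jog_arm(moves=[-1,2,0,0,0,-0.02,1,-3,6,0,0,0,-0.05,1,-5,10.5,0,0,0,-0.08,1,-7,15,-0.1,0,0,-0.11,1,-9,19.5,-0.1,0,0,-0.14,1,-11,24,-0.1,0,0,-0.17,1,-13,28.5,-0.2,0,0,-0.2,1,-15.5,33,-0.2,0,0,-0.23,1,-18,38,-0.2,0,0,-0.26,1,-19.5,42,-0.2,0,0,-0.29,1,-21,44.5,-0.2,0,0,-0.31,1,-21.5,45.5,-0.2,0,0,-0.318,1,-21.5,45.5,-0.2,0,0,-0.318,1,-21.5,45.5,-0.2,0,0,-0.318,1])

```text
clock: 6.55
position: [0.5709, -0.2653, 0.2598]
tool_rot: [-2.935, -1.114, -0.001]
wrist_force: [0.0, 0.3, -1.6]
gripper_width: 0.0284
```

```bash
python3 - <<'E'
from h import *
print(get_obs()['moment'],get_obs()['position'])
plan((.571,-.2665,.0445),23.4+18.2)
s=get_image('side');t=get_image('top'); 
crop('s',s,145,120,425,330,2.8,"pics/s3.png"); crop('t',t,105,100,465,340,2.2,"pics/t3.png")
E
```

```text
[ 0.00375693  0.01532125 -0.00057397] [ 0.57091462 -0.26530905  0.25980054]
shift cm [-0.1   0.13 21.53] turn [-0.0017 -0.0015 -0.0004]
```

View pics/s3.png

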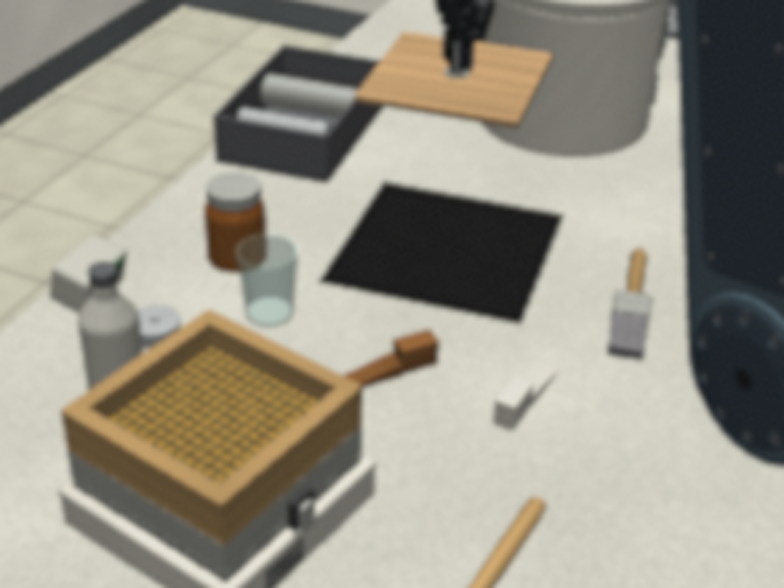

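View pics/t3.png

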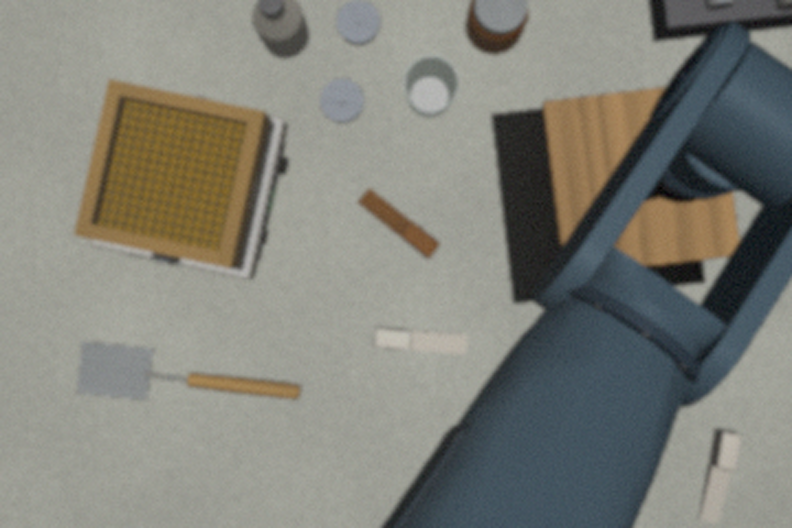

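The lid is level and lined up with the mat. I'll lower it now, slowly at the end.

>>> jog_arm(moves=[-0.1,0.1,2,0,0,0,1,-0.1,0.1,5,0,0,0,1,-0.1,0.1,9,0,0,0,1,-0.1,0.1,13,0,0,0,1,-0.1,0.1,16,0,0,0,1,-0.1,0.1,18.5,0,0,0,1,-0.1,0.1,19.8,0,0,0,1,-0.1,0.1,20.3,0,0,0,1,-0.1,0.1,20.6,0,0,0,1,-0.1,0.1,20.9,0,0,0,1,-0.1,0.1,21.1,0,0,0,1,-0.1,0.1,21.2,0,0,0,1,-0.1,0.1,21.2,0,0,0,1])

```text
clock: 8.28
position: [0.571, -0.2664, 0.0481]
tool_rot: [-2.935, -1.115, -0.001]
wrist_force: [-0.1, -0.4, -2.4]
gripper_width: 0.0285
```

Still hanging with the expected 3 mm to go.

>>> jog_arm(moves=[0,0,0.1,0,0,0,1,0,0,0.2,0,0,0,1,0,0,0.3,0,0,0,1,0,0,0.38,0,0,0,1,0,0,0.38,0,0,0,1,0,0,0.38,0,0,0,1])

```text
clock: 9.02
position: [0.571, -0.2663, 0.0445]
tool_rot: [-2.935, -1.115, -0.001]
wrist_force: [-1.7, 0.9, 0.9]
gripper_width: 0.0283
```

Contact: the lid's weight is off the wrist. Release and rise.

>>> jog_arm(moves=[0,0,0,0,0,0,3.3,0,0,0,0,0,0,5,0,0,0,0,0,0,6.5,0,0,-0.5,0,0,0,6.5,0,0,-3,0,0,0,6.5,0,0,-8,0,0,0,6.5,0,0,-14,0,0,0,6.5,0,0,-14,0,0,0,6.5])

```text
clock: 10.02
position: [0.5742, -0.2688, 0.1917]
tool_rot: [2.928, 1.113, 0.012]
wrist_force: [1.3, 0.6, -0.5]
gripper_width: 0.0649
```

```bash
python3 - <<'E'
from h import *
plan((.518,-.044,.16),50.9)
s=get_image('side');t=get_image('top'); 
crop('s',s,145,120,425,330,2.8,"pics/s4.png"); crop('t',t,105,100,465,340,2.2,"pics/t4.png")
E
```

```text
shift cm [ 10.72 -20.57   2.99] turn [ 0.0112 -0.0031 -0.162 ]
```

View pics/s4.png

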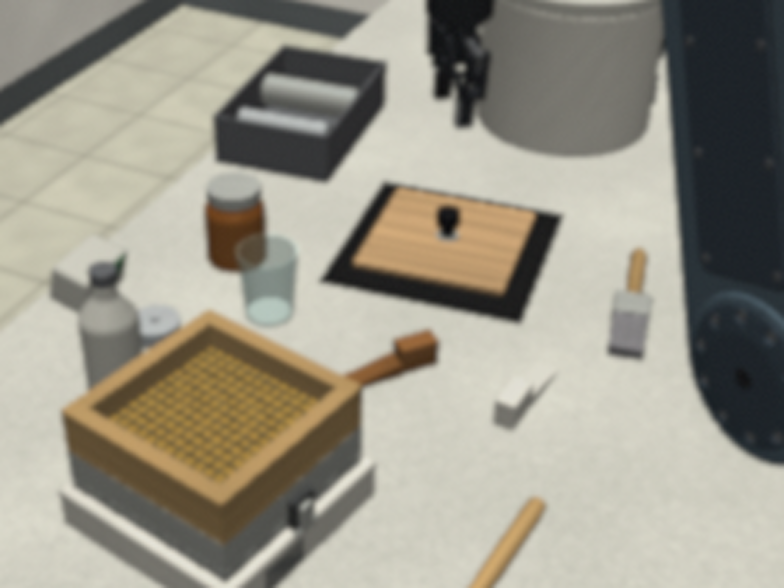

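View pics/t4.png

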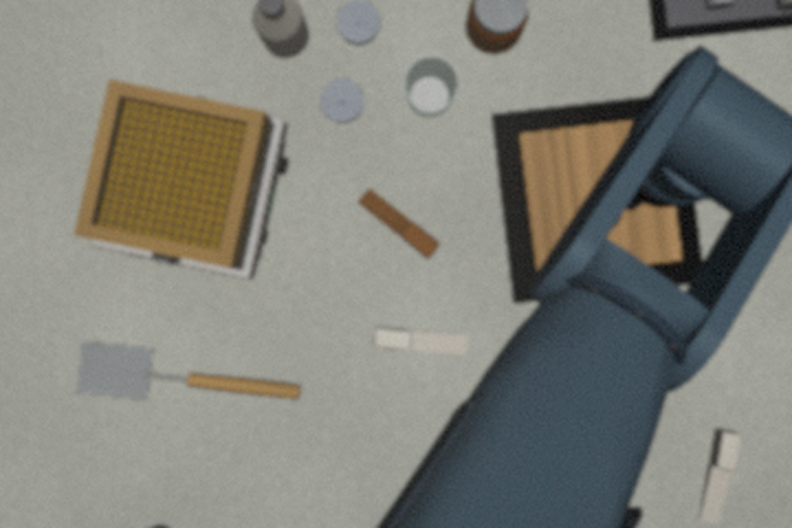

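The lid lies flat and centred on the mat, with an even black border in both views. The brown wedge is untouched at t4 (398,222). I go to it next.

>>> jog_arm(moves=[2.5,-5,0.5,0,0,-0.04,6,5,-10,1,0.01,0,-0.08,6,8,-15,2,0.01,0,-0.12,6,10.7,-20.6,3,0.011,-0.003,-0.162,6,10.7,-20.6,3,0.011,-0.003,-0.162,6,10.7,-20.6,3,0.011,-0.003,-0.162,6])

```text
clock: 10.88
position: [0.514, -0.0416, 0.1546]
tool_rot: [-2.828, -1.347, 0.01]
wrist_force: [-0.3, 0.1, 0.2]
gripper_width: 0.0601
```

```bash
python3 - <<'E'
from h import *
t=get_image('top');s=get_image('side')
crop('t',t,185,120,385,270,4,"pics/t5.png");crop('s',s,225,170,365,275,5,"pics/s5.png")
plan((.518,-.044,.02),50.9)
E
```

```text
shift cm [ 0.12  0.46 13.53] turn [-0.0101  0.0008 -0.0014]
```

View pics/t5.png

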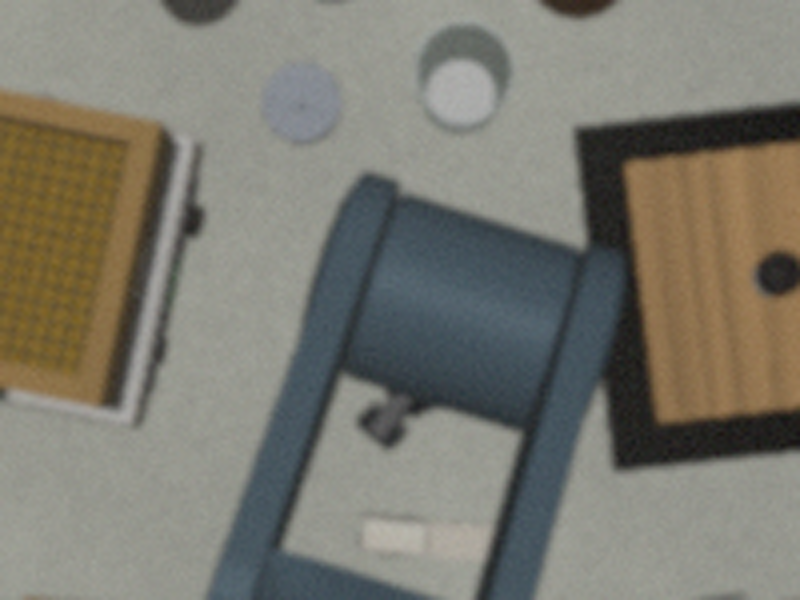

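View pics/s5.png

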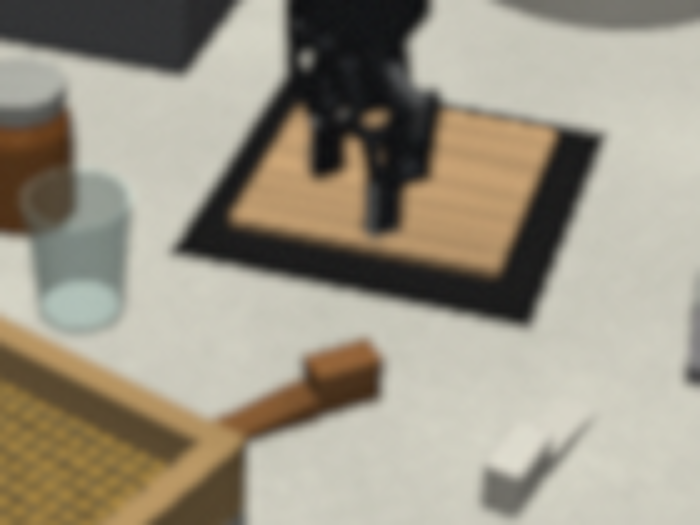

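```bash
python3 - <<'E'
from h import *
print('block pred side crop',(proj('side',[.518,-.044,.034])[0]-[225,170])*5)
def c(p,o,s): return (np.array(p,float)+.5)/s-.5+np.array(o)
P=np.array([unp('top',*c(p,(105,100),2.2),.145)[:2] for p in [(109,80),(267,114),(234,268),(76,235)]])
print(P.round(4),P.mean(0)); f=P[1]-P[2]; l=P[0]-P[3]; g=P[0]-P[1]; h=P[3]-P[2]
for d in (f,l): print('edge',np.linalg.norm(d),np.degrees(np.arctan2(d[1],d[0]))) 
for d in (g,h): print('edge',np.linalg.norm(d),np.degrees(np.arctan2(d[1],d[0])))
print('front mid',(P[1]+P[2])/2)
Q=np.array([unp('top',*c(p,(105,100),2.2),.056)[:2] for p in [(288,120),(253,277)]]); d=Q[0]-Q[1];print('unit front',Q,np.linalg.norm(d),np.degrees(np.arctan2(d[1],d[0])),Q.mean(0))
E
```

```text
block pred side crop [337.34876713 356.742919  ]
[[0.6933 0.3092]
 [0.6539 0.1307]
 [0.4815 0.1667]
 [0.5186 0.3441]] [0.58682732 0.23767167]
edge 0.17613421016965042 -11.801330613234173
edge 0.17810112632346095 -11.307689755295717
edge 0.182797531242245 77.55775410840063
edge 0.18125167498416137 78.17197707290323
front mid [0.56769313 0.1486948 ]
unit front [[0.66194171 0.11746495]
 [0.47208544 0.1589626 ]] 0.1943385101274139 -12.32946534678667 [0.56701358 0.13821378]
```

>>> jog_arm(moves=[0.1,0.46,2,-0.01,0,0,6,0.1,0.46,6,-0.01,0,0,6,0.1,0.46,10,-0.01,0,0,6,0.1,0.46,12.5,-0.01,0,0,6,0.1,0.46,13.5,-0.01,0,0,6,0.1,0.46,13.5,-0.01,0,0,6,0.1,0.46,13.5,-0.01,0,0,6], squeeze=60)

```text
clock: 11.85
position: [0.519, -0.0448, 0.0214]
tool_rot: [2.836, 1.347, 0.001]
wrist_force: [0.0, -0.8, 0.8]
gripper_width: 0.0604
```

```bash
python3 - <<'E'
from h import *
s=get_image('side'); crop('s',s,225,170,365,275,5,"pics/s6.png")
plan((.518,-.044,.02),50.9)
E
```

```text
shift cm [-0.01 -0.12  0.15] turn [ 0.0021 -0.0001 -0.0017]
```

View pics/s6.png

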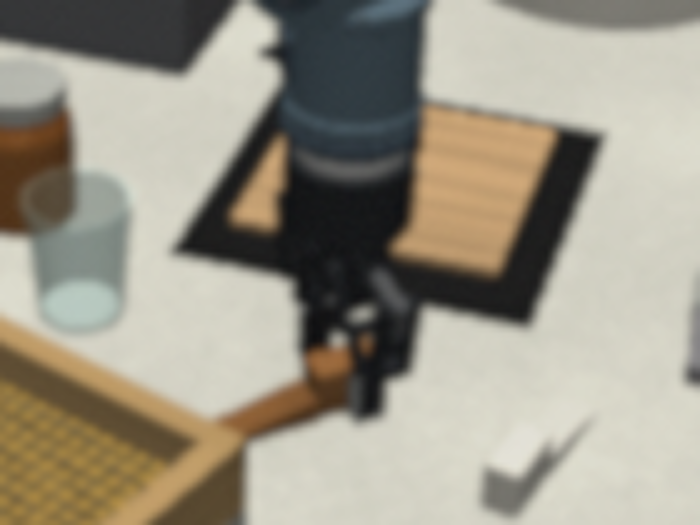

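The fingers straddle the brown grip block. Close.

>>> jog_arm(moves=[0,-0.1,0.05,0,0,0,4,0,-0.1,0.05,0,0,0,2,0,-0.1,0.05,0,0,0,1,0,-0.1,0.05,0,0,0,1,0,-0.1,0.05,0,0,0,1,0,-0.1,0.05,0,0,0,1])

```text
clock: 12.65
position: [0.519, -0.0442, 0.0219]
tool_rot: [2.835, 1.347, 0.003]
wrist_force: [-0.9, 0.2, 6.5]
gripper_width: 0.023
```

```bash
python3 - <<'E'
from h import *
s=get_image('side'); crop('s',s,225,170,365,275,5,"pics/s7.png")
o=get_obs();print(o['joint_positions'],o['position'],o['wrist_force'])
E
```

```text
[-3.12622033e-01  3.88435944e-01  1.87748403e+00 -8.82874619e-04
  8.72204784e-01  3.71844618e-01] [ 0.51894828 -0.04414893  0.02186812] [-0.20964852  0.56175591  6.37432375]
```

View pics/s7.png

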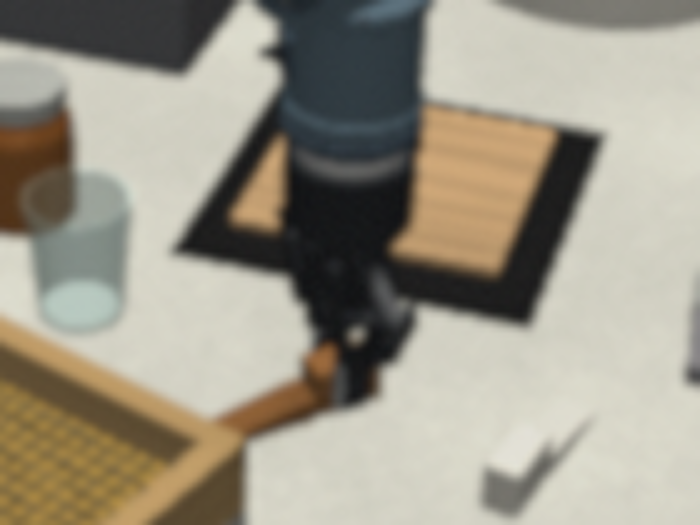

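```bash
python3 - <<'E'
from h import *
plan((.544,.0293,.18),78.2)
E
```

```text
shift cm [  7.29  -2.64 -15.82] turn [ 3.60e-03  2.00e-04 -4.78e-01]
```

>>> jog_arm(moves=[0,0,-0.5,0,0,0,1,0,0,-3,0,0,0,1,0,0,-7,0,0,0,1,0,0,-11,0,0,-0.05,1,1.5,-0.5,-14,0,0,-0.15,1,3.5,-1.2,-15.8,0,0,-0.25,1,5.5,-2,-15.8,0,0,-0.37,1,7.3,-2.6,-15.8,0.003,0,-0.478,1,7.3,-2.6,-15.8,0.003,0,-0.478,1,7.3,-2.6,-15.8,0.003,0,-0.478,1,7.3,-2.6,-15.8,0.003,0,-0.478,1])

```text
clock: 14.08
position: [0.5441, 0.0285, 0.1797]
tool_rot: [2.439, 1.979, -0.001]
wrist_force: [0.4, -0.4, -0.7]
gripper_width: 0.023
```

```bash
python3 - <<'E'
from h import *
s=get_image('side');t=get_image('top')
crop('s',s,155,130,315,250,5,"pics/s8.png");crop('t',t,165,120,325,240,5,"pics/t8.png")
o=get_obs(); print(o['wrist_force'],o['moment'])
d=np.array([np.cos(np.radians(78.2)),np.sin(np.radians(78.2)),0])
tip=o['position']*[1,1,0]+[0,0,o['position'][2]-.0209]+.0925*d
print('tip pred',tip,(proj('side',tip)[0]-[155,130])*5,(proj('top',tip)[0]-[165,120])*5)
plan((.544,.0293,.124),78.2)
E
```

```text
[-0.54328989  0.76643996 -0.39449791] [ 0.0063578   0.07933854 -0.02836364]
tip pred [0.56319797 0.11908875 0.15888354] [488.5009967  515.74277664] [324.54381939 338.46356793]
shift cm [ 0.07 -0.05  5.58] turn [ 0.0004  0.0004 -0.0014]
```

View pics/s8.png

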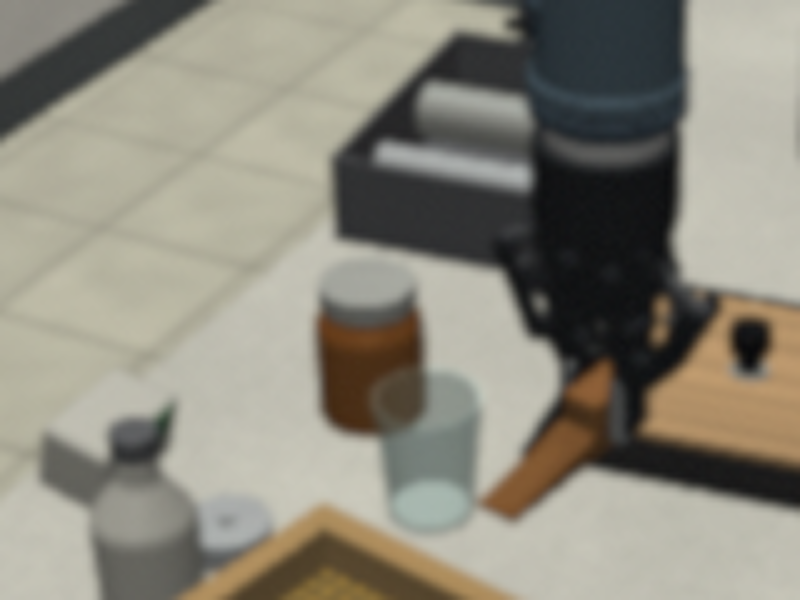

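View pics/t8.png

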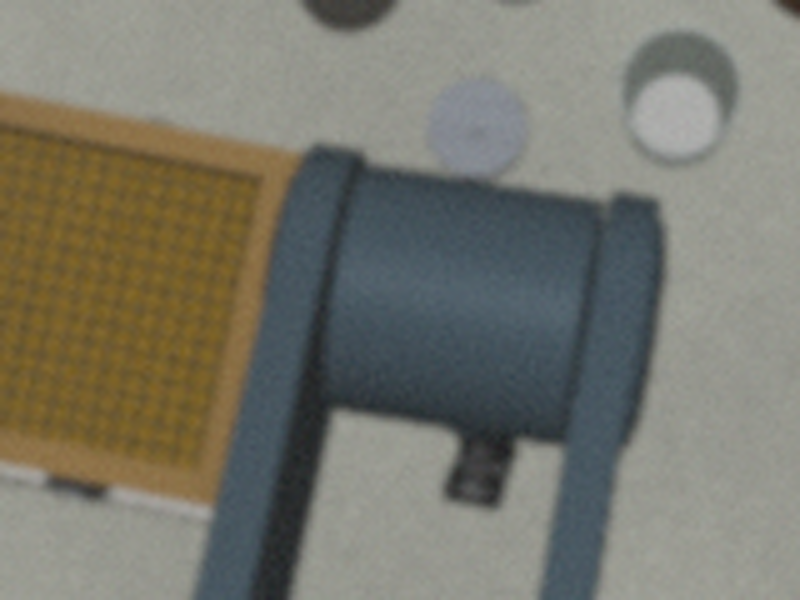

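```bash
cat >> h.py <<'E'
def wedge_pts():
    w=.012
    prof=[(-.0225,0),(.0925,0),(.0925,.002),(.0225,.016),(.0225,.034),(-.0225,.034)]
    return [np.array([(x,s,z) for x,z in prof]) for s in(w,-w)]
def draw(n,img,u0,v0,s,grip,yaw,pitch,zu,name,h=100,wd=130):
    c=cv2.resize(img[v0:v0+h,u0:u0+wd],None,fx=s,fy=s,interpolation=cv2.INTER_CUBIC)[:,:,::-1].copy()
    Rm=(R.from_euler('z',yaw,degrees=True)*R.from_euler('y',-pitch,degrees=True))
    pr=[]
    for P in wedge_pts():
        W=Rm.apply(P)+[grip[0],grip[1],zu]; q=(proj(n,W)-[u0,v0]+.5)*s-.5; pr.append(q)
        cv2.polylines(c,[q.round().astype(int)],True,(0,255,0),1)
    for a,b in zip(*pr): cv2.line(c,tuple(a.round().astype(int).tolist()),tuple(b.round().astype(int).tolist()),(255,255,0),1)
    cv2.imwrite(name,c)
E
python3 - <<'E'
from h import *
o=get_obs();p=o['position']
for q in ([.001,0,0],[0,.001,0],[0,0,.001]): print(q,proj('side',[.56,.12,.16]+np.array(q))[0]-proj('side',[.56,.12,.16])[0])
draw('side',get_image('side'),235,185,9,p,78.2,0,p[2]-.0219,"pics/w1.png",60,70)
E
```

```text
[0.001, 0, 0] [-0.35128526 -0.10312808]
[0, 0.001, 0] [-0.18068546  0.2124856 ]
[0, 0, 0.001] [-0.00546763 -0.31613121]
```

View pics/w1.png

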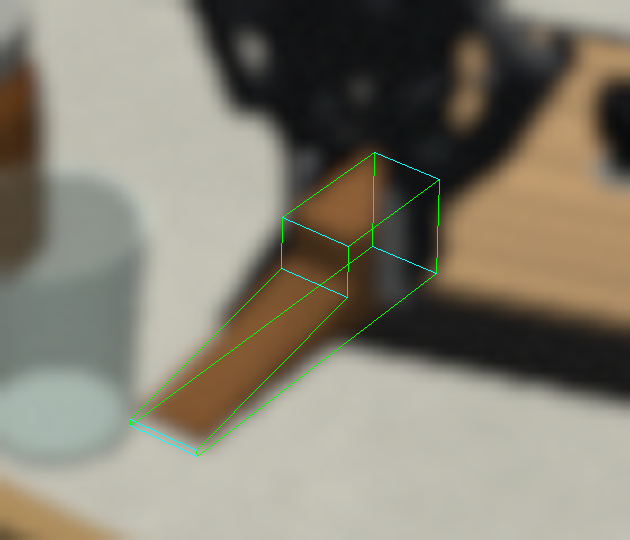

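```bash
python3 - <<'E'
from h import *
a=np.mean([get_image('side').astype(float) for _ in range(3)],0).astype(np.uint8)
c=cv2.resize(a[193:240,245:290],None,fx=12,fy=12,interpolation=cv2.INTER_LANCZOS4); c=cv2.convertScaleAbs(c,alpha=1.4)
cv2.imwrite("pics/w2.png",c[:,:,::-1])
# overlay on s7
im=cv2.imread("pics/s7.png"); 
for P in wedge_pts():
    W=R.from_euler('z',50.9,degrees=True).apply(P)+[.519,-.0442,0]; q=(proj('side',W)-[225,170]+.5)*5-.5
    cv2.polylines(im,[q.round().astype(int)],True,(0,255,0),1)
cv2.imwrite("pics/w3.png",im[200:500,100:500].repeat(2,0).repeat(2,1))
E
```

```text
(no output)
```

View pics/w2.png

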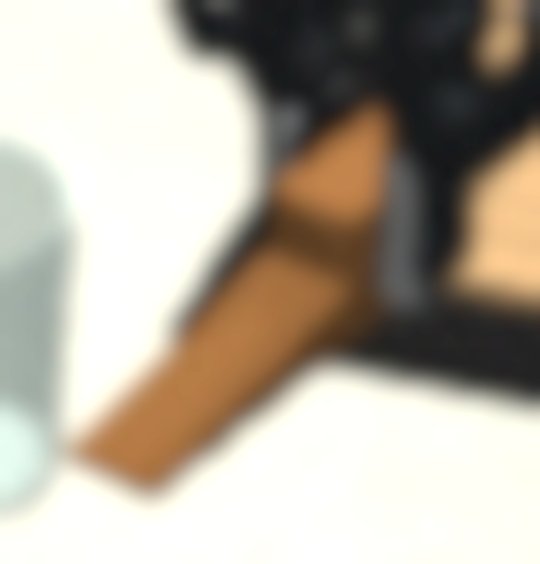

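View pics/w3.png

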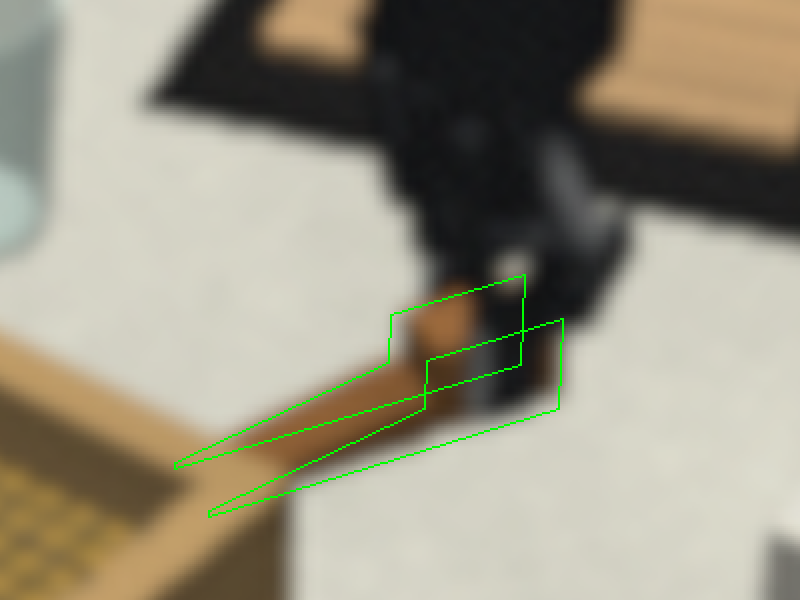

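```bash
python3 - <<'E'
from h import *
for n in('side','top'):
    k,r,t=K(n); print(n,-R.from_rotvec(r).as_matrix().T@t)
o=get_obs(); print(o['clock'],o['joint_positions'])
plan((.50,.0,.18),25)
E
```

```text
side [0.13502747 0.92640798 0.84067603]
top [ 0.46369401 -0.0204984   1.23867685]
14.375 [-1.64631753e-01  1.86716576e-01  1.74623417e+00 -4.41738202e-04
  1.20815154e+00  4.20499214e-02]
shift cm [-3.73 -3.76 -0.02] turn [7.000e-04 1.000e-04 9.279e-01]
```

The side view suggests the wedge may be pitched a little, so I'll turn it broadside to the side camera to measure that before inserting.

>>> jog_arm(moves=[-1,-1,0,0,0,0.17,1,-2,-2,0,0,0,0.35,1,-3,-3,0,0,0,0.53,1,-3.7,-3.8,0,0,0,0.71,1,-3.7,-3.8,0,0,0,0.88,1,-3.7,-3.8,0,0,0,0.928,1,-3.7,-3.8,0,0,0,0.928,1,-3.7,-3.8,0,0,0,0.928,1])

```text
clock: 15.38
position: [0.4996, 0.0004, 0.1799]
tool_rot: [3.066, 0.681, 0.001]
wrist_force: [0.1, 0.5, 0.0]
gripper_width: 0.023
```

```bash
python3 - <<'E'
from h import *
o=get_obs();p=o['position']; A=R.from_rotvec(o['tool_rot']).as_matrix(); yaw=np.degrees(np.arctan2(A[1,0],A[0,0])); print(p,yaw,A[:,2])
u,v=proj('side',p)[0].astype(int); u0,v0=u-45,v-30
s=get_image('side'); np.save('sb.npy',s)
draw('side',s,u0,v0,8,p,yaw,0,p[2]-.0219,"pics/w4.png",65,90)
crop('s',s,u0,v0,u0+90,v0+65,8,"pics/w5.png")
t=get_image('top'); u,v=proj('top',p)[0].astype(int); draw('top',t,u-60,v-70,7,p,yaw,0,p[2]-.0219,"pics/w6.png",85,110)
E
```

```text
[4.99645644e-01 4.13914106e-04 1.79864249e-01] 25.052663218915285 [ 4.45452288e-04 -4.75941223e-04 -9.99999788e-01]
```

View pics/w4.png

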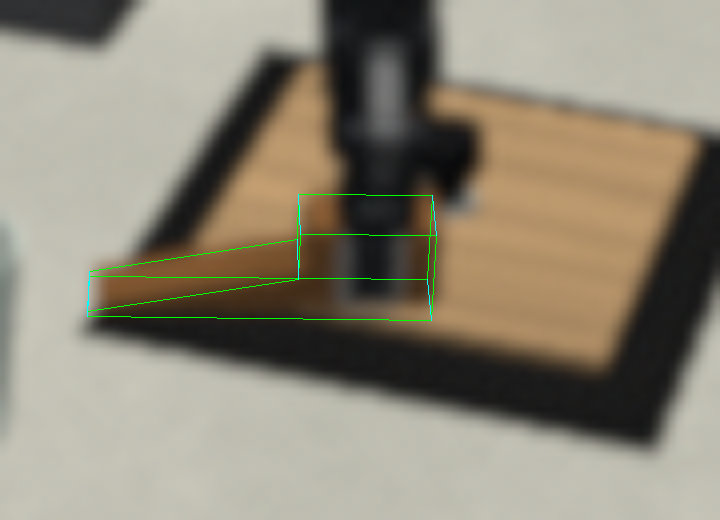

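View pics/w5.png

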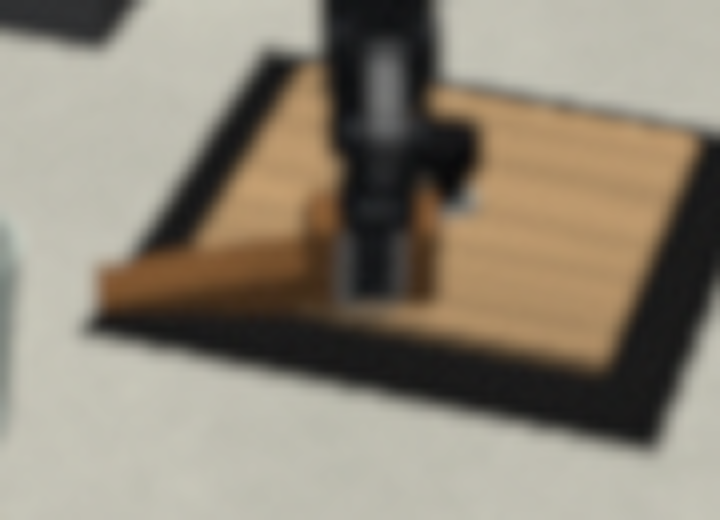

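View pics/w6.png

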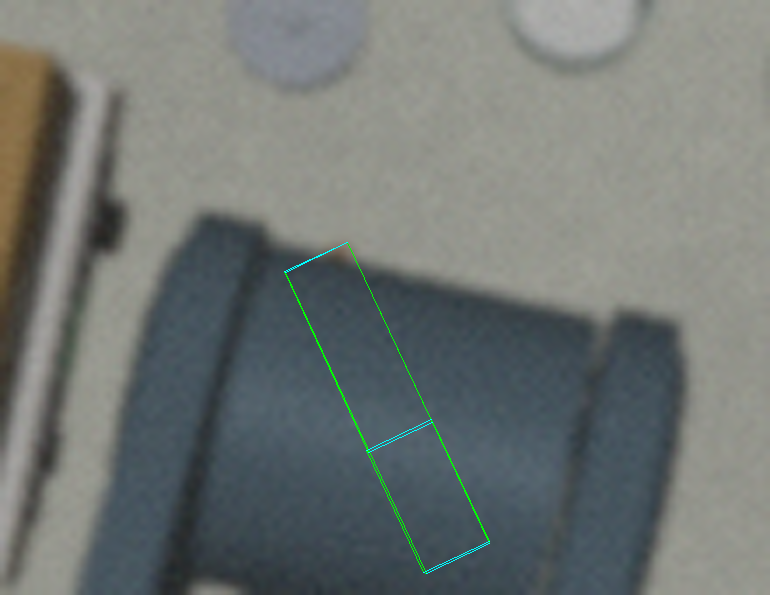

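```bash
python3 - <<'E'
from h import *
s=np.load('sb.npy'); p=get_obs()['position']; u,v=proj('side',p)[0].astype(int); u0,v0=u-38,v-10
c=cv2.resize(s[v0:v0+28,u0:u0+58],None,fx=13,fy=13,interpolation=cv2.INTER_LANCZOS4).astype(float)
c=(255*(np.clip(c,0,255)/255)**.5); c=c.astype(np.uint8)[:,:,::-1].copy()
for P in wedge_pts():
    W=R.from_euler('z',25.05,degrees=True).apply(P)+[p[0],p[1],p[2]-.0219]; q=(proj('side',W)-[u0,v0]+.5)*13-.5; print(q.round().tolist())
cv2.imwrite("pics/w7.png",c)
E
```

```text
[[610.0, 260.0], [51.0, 254.0], [51.0, 246.0], [394.0, 194.0], [396.0, 120.0], [618.0, 122.0]]
[[604.0, 195.0], [54.0, 189.0], [54.0, 181.0], [391.0, 129.0], [393.0, 56.0], [612.0, 58.0]]
```

View pics/w7.png

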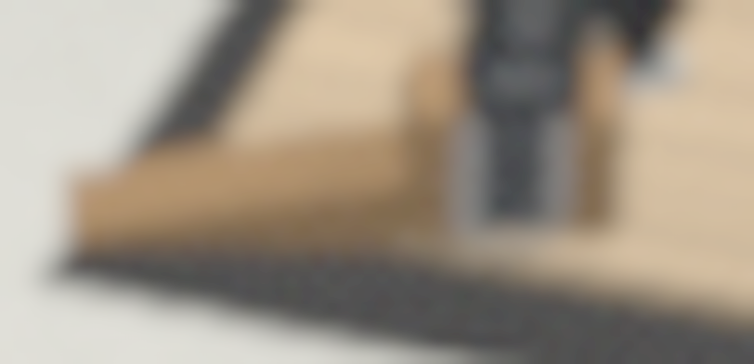

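>>> jog_arm(moves=[0,0,3,0,0,0,1,0,0,7,0,0,0,1,0,0,10,0,0,0,1,0,0,11,0,0,0,1,0,0,11,0,0,0,1,0,0,11,0,0,0,1])

```text
clock: 16.23
position: [0.5009, 0.0001, 0.0712]
tool_rot: [3.065, 0.681, 0.004]
wrist_force: [0.3, -0.4, -1.4]
gripper_width: 0.0232
```

```bash
python3 - <<'E'
from h import *
s=get_image('side'); o=get_obs(); p=o['position'];print(p,o['wrist_force']); A=R.from_rotvec(o['tool_rot']).as_matrix(); yaw=np.degrees(np.arctan2(A[1,0],A[0,0]))
u,v=proj('side',p)[0].astype(int); u0,v0=u-38,v-20
c=cv2.resize(s[v0:v0+42,u0:u0+58],None,fx=13,fy=13,interpolation=cv2.INTER_LANCZOS4).astype(float)
c=(255*(np.clip(c,0,255)/255)**.6); c=c.astype(np.uint8)[:,:,::-1].copy()
for P in wedge_pts():
    W=R.from_euler('z',yaw,degrees=True).apply(P)+[p[0],p[1],p[2]-.0219]; q=(proj('side',W)-[u0,v0]+.5)*13-.5; print(q.round().tolist())
    for a in q: cv2.circle(c,tuple(a.round().astype(int).tolist()),2,(0,255,0),-1)
cv2.imwrite("pics/w8.png",c)
E
```

```text
[5.00848949e-01 1.41727707e-04 7.12405262e-02] [ 0.27784994 -0.43020087  0.12053215]
[[607.0, 383.0], [76.0, 379.0], [76.0, 372.0], [401.0, 323.0], [404.0, 257.0], [614.0, 259.0]]
[[602.0, 314.0], [79.0, 310.0], [79.0, 303.0], [399.0, 255.0], [401.0, 189.0], [609.0, 191.0]]
```

View pics/w8.png

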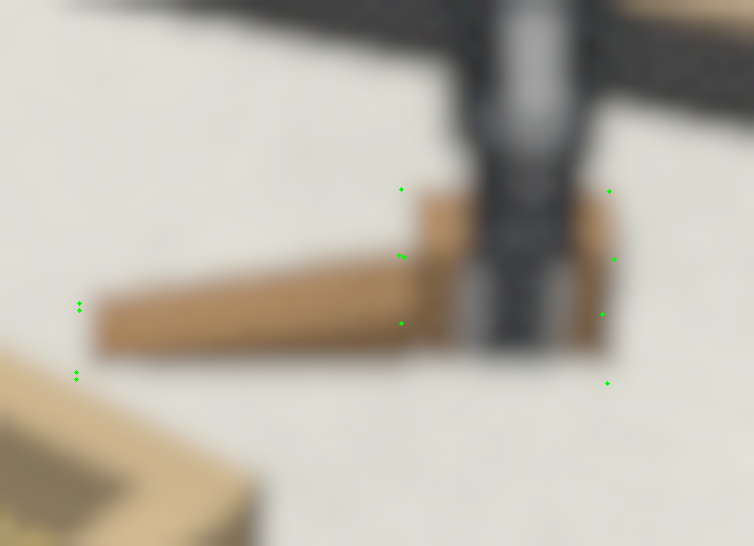

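The clean view shows the wedge held nearly level, nose down by about 1–2°. I'll set it on the bench and regrip it harder so it sits flat.

>>> jog_arm(moves=[0,0,2,0,0,0,1,0,0,4,0,0,0,1,0,0,4.5,0,0,0,1,0,0,4.7,0,0,0,1,0,0,4.8,0,0,0,1,0,0,4.9,0,0,0,1,0,0,4.9,0,0,0,1])

```text
clock: 17.15
position: [0.5012, 0.0001, 0.0225]
tool_rot: [3.065, 0.681, 0.005]
wrist_force: [-0.3, 0.7, -0.6]
gripper_width: 0.0232
```

>>> jog_arm(moves=[0,0,0.05,0,0,0,1,0,0,0.1,0,0,0,1,0,0,0.15,0,0,0,1,0,0,0.15,0,0,0,1])

```text
clock: 17.65
position: [0.5014, 0.0, 0.0219]
tool_rot: [3.065, 0.681, 0.005]
wrist_force: [-2.4, 0.7, 9.1]
gripper_width: 0.0231
```

```bash
python3 - <<'E'
from h import *
s=get_image('side'); o=get_obs(); p=o['position'];print(p,o['wrist_force'],o['moment']); A=R.from_rotvec(o['tool_rot']).as_matrix(); yaw=np.degrees(np.arctan2(A[1,0],A[0,0])); print(A[:,2])
u,v=proj('side',p)[0].astype(int); u0,v0=u-38,v-20
c=cv2.resize(s[v0:v0+42,u0:u0+58],None,fx=13,fy=13,interpolation=cv2.INTER_LANCZOS4).astype(float)
c=np.clip(c,0,255).astype(np.uint8)[:,:,::-1].copy()
for P in wedge_pts():
    W=R.from_euler('z',yaw,degrees=True).apply(P)+[p[0],p[1],0]; q=(proj('side',W)-[u0,v0]+.5)*13-.5; print(q.round().tolist())
    for a in q: cv2.circle(c,tuple(a.round().astype(int).tolist()),2,(0,255,0),-1)
cv2.imwrite("pics/w9.png",c)
E
```

```text
[5.01402875e-01 2.30187691e-05 2.18459251e-02] [-3.66731911  1.27847063  9.60361222] [0.0959424  0.68906985 0.02861362]
[ 0.00346178 -0.00131073 -0.99999315]
[[608.0, 387.0], [88.0, 383.0], [88.0, 376.0], [407.0, 330.0], [409.0, 266.0], [615.0, 268.0]]
[[603.0, 317.0], [91.0, 313.0], [91.0, 306.0], [405.0, 260.0], [407.0, 197.0], [610.0, 199.0]]
```

View pics/w9.png

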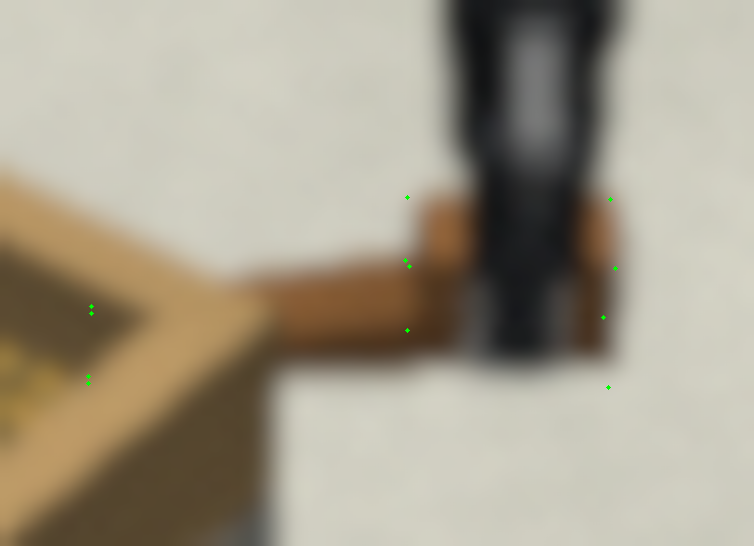

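The wedge looks the same lying on the bench as it did when held, so it was level and its grip hasn't changed. The apparent pitch came from the picture. Contact comes at TCP z ≈ 0.022, so TCP z on the rim should be about 0.122. I go back to the approach pose with a firmer grip.

```bash
python3 - <<'E'
from h import *
plan((.544,.0293,.18),78.2)
E
```

```text
shift cm [  5.14  -0.81 -15.8 ] turn [ 0.0037 -0.0012 -0.9276]
```

>>> jog_arm(moves=[0,0,-0.2,0.003,-0.001,0,1,0,0,-2,0.003,-0.001,0,1,0,0,-7,0.003,-0.001,0,1,0,0,-12,0.003,-0.001,-0.1,1,1,-0.2,-15,0.003,-0.001,-0.28,1,2.5,-0.4,-15.8,0.003,-0.001,-0.46,1,4,-0.6,-15.8,0.003,-0.001,-0.64,1,5.1,-0.8,-15.8,0.003,-0.001,-0.82,1,5.1,-0.8,-15.8,0.0037,-0.001,-0.9276,1,5.1,-0.8,-15.8,0.0037,-0.001,-0.9276,1,5.1,-0.8,-15.8,0.0037,-0.001,-0.9276,1,5.1,-0.8,-15.8,0.0037,-0.001,-0.9276,1], squeeze=100)

```text
clock: 19.2
position: [0.5436, 0.029, 0.1802]
tool_rot: [2.439, 1.98, 0.0]
wrist_force: [0.2, 0.4, 0.1]
gripper_width: 0.0223
```

```bash
python3 - <<'E'
from h import *
plan((.544,.0293,.1237),78.2)
E
```

```text
shift cm [0.04 0.03 5.65] turn [ 0.0002 -0.0002 -0.0014]
```

>>> jog_arm(moves=[0,0,2,0,0,0,1,0,0,4,0,0,0,1,0,0,5.3,0,0,0,1,0,0,5.65,0,0,0,1,0,0,5.65,0,0,0,1,0,0,5.65,0,0,0,1,0,0,5.65,0,0,0,1])

```text
clock: 20.08
position: [0.544, 0.029, 0.1243]
tool_rot: [2.439, 1.979, 0.002]
wrist_force: [-0.2, -0.6, -0.9]
gripper_width: 0.0223
```

```bash
python3 - <<'E'
from h import *
s=get_image('side');t=get_image('top');o=get_obs();print(o['position'],o['wrist_force'])
crop('s',s,155,150,315,270,5,"pics/s10.png");crop('t',t,165,120,325,240,5,"pics/t10.png")
d=np.array([np.cos(np.radians(78.2)),np.sin(np.radians(78.2)),0]);f=np.array([.5691,.1492,0])
v=(o['position']-f)*[1,1,0]; print('along',v@d,'tip to face',v@d+.0925,'lat',v@[d[1],-d[0],0])
plan((*(f-d*.0825+d*0)[:2],.1237),78.2)
E
```

```text
[0.54384335 0.02898794 0.12412196] [-0.50140694  0.02951984 -1.02831694]
along -0.12283655565799627 tip to face -0.03033655565799627 lat -0.00014002138069248854
shift cm [4.03 0.01 0.04] turn [ 0.001  -0.0002 -0.0014]
```

View pics/s10.png

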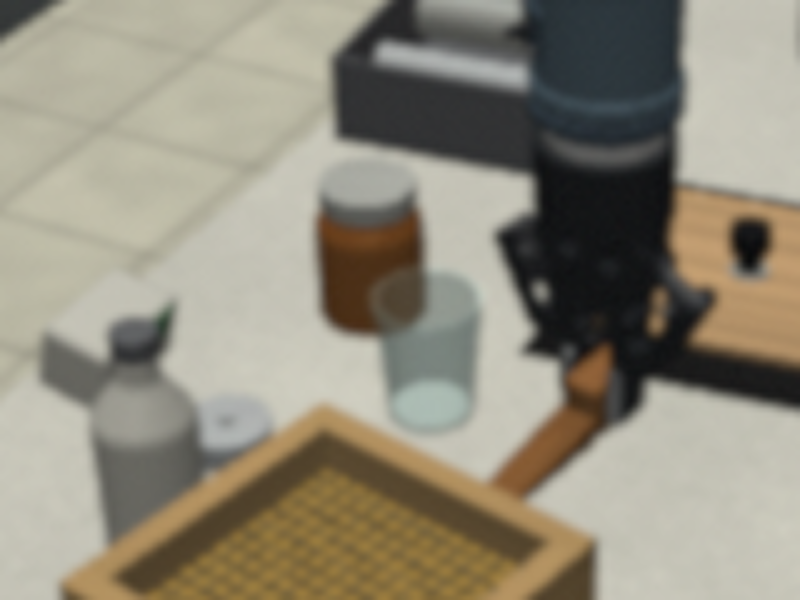

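View pics/t10.png

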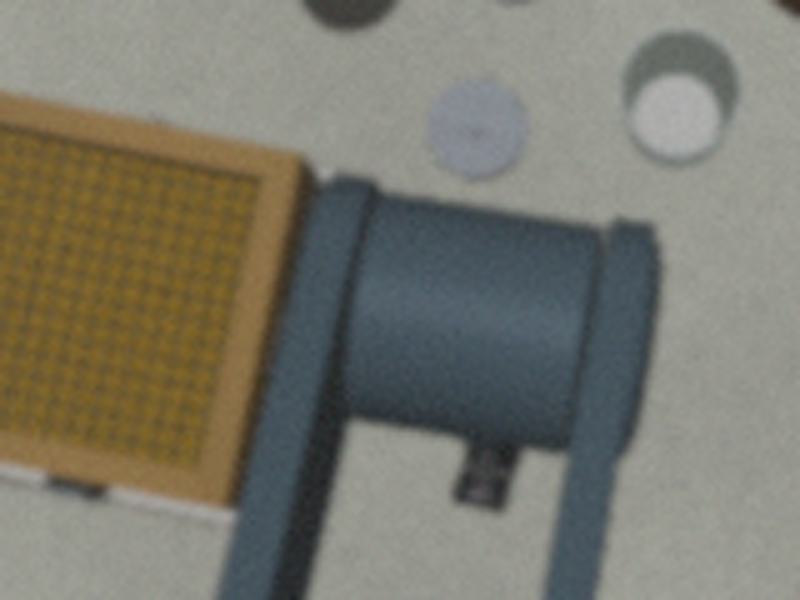

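The wedge is lined up with the middle of the front and sits just above the rim. I push the tip in about 10 mm slowly and watch the force.

>>> jog_arm(moves=[1,0,0.05,0,0,0,1,2,0,0.05,0,0,0,1,2.7,0,0.05,0,0,0,1,3.2,0,0.05,0,0,0,1,3.7,0,0.05,0,0,0,1,4,0,0.05,0,0,0,1,4,0,0.05,0,0,0,1])

```text
clock: 21.05
position: [0.5521, 0.0682, 0.1237]
tool_rot: [2.439, 1.98, 0.001]
wrist_force: [0.1, 0.6, -0.5]
gripper_width: 0.0224
```

It went in without contact force. Now lower it onto the rim.

>>> jog_arm(moves=[0,0,0.05,0,0,0,1,0,0,0.1,0,0,0,1,0,0,0.15,0,0,0,1,0,0,0.2,0,0,0,1,0,0,0.2,0,0,0,1])

```text
clock: 21.68
position: [0.5522, 0.0681, 0.1219]
tool_rot: [2.439, 1.979, 0.001]
wrist_force: [-1.0, -0.3, 1.6]
gripper_width: 0.0227
```

```bash
python3 - <<'E'
from h import *
o=get_obs();print(o['position'],o['wrist_force'],o['moment'])
A=R.from_rotvec(o['tool_rot']);print(A.as_matrix()[:,2])
E
```

```text
[0.55220434 0.06808494 0.121856  ] [-0.99116384 -0.2634334   1.6041039 ] [0.02480517 0.05551844 0.05151948]
[ 1.18605001e-03 -1.72290433e-04 -9.99999282e-01]
```

>>> jog_arm(moves=[0.3,0,0.05,0,0,0,1,0.6,0,0.08,0,0,0,1,0.9,0,0.08,0,0,0,1,1.1,0,0.08,0,0,0,1,1.3,0,0.08,0,0,0,1,1.5,0,0.08,0,0,0,1,1.5,0,0.08,0,0,0,1])

```text
clock: 22.55
position: [0.5559, 0.0823, 0.1217]
tool_rot: [2.437, 1.979, 0.001]
wrist_force: [-1.7, -5.0, 6.0]
gripper_width: 0.0226
```

```bash
python3 - <<'E'
from h import *
o=get_obs();print(o['position'],o['wrist_force'],o['moment'])
A=R.from_rotvec(o['tool_rot']);print(A.as_matrix()[:,2],A.inv().apply(o['wrist_force']))
E
```

```text
[0.55585713 0.08227722 0.12171754] [-1.6530229  -5.04512755  5.99114761] [-0.48580191  0.10228736  0.01611247]
[ 0.00229486 -0.00148815 -0.99999626] [-5.2829963  -0.56613505 -5.98741076]
```

>>> jog_arm(moves=[0.2,0,0,0,0,0,1,0.4,0,0,0,0,0,1,0.6,0,0,0,0,0,1,0.8,0,0,0,0,0,1,0.9,0,0,0,0,0,1,0.9,0,0,0,0,0,1])

```text
clock: 23.3
position: [0.5579, 0.0905, 0.122]
tool_rot: [2.436, 1.978, 0.0]
wrist_force: [-0.0, -5.5, 4.0]
gripper_width: 0.0226
```

```bash
python3 - <<'E'
from h import *
s=get_image('side');t=get_image('top');o=get_obs();print(o['position'],o['wrist_force'],o['moment'])
A=R.from_rotvec(o['tool_rot']);print(A.as_matrix()[:,2],A.inv().apply(o['wrist_force']))
crop('s',s,155,185,295,325,4.2,"pics/s11.png"); cv2.imwrite("pics/sidefull11.png",s[:,:,::-1])
d=np.array([np.cos(np.radians(78.2)),np.sin(np.radians(78.2)),0]);f=np.array([.5691,.1492,0])
v=(o['position']-f)*[1,1,0]; print('tip to face',v@d+.0925,'lat',v@[d[1],-d[0],0])
# image shift of front corners of sieve vs before
a=cv2.cvtColor(cv2.imread("pics/side0.png"),6)
E
```

```text
[0.55793317 0.09045235 0.12196273] [-1.41927087 -4.97529151  4.29722095] [-0.63899088  0.12315939 -0.01553141]
[ 0.0025491  -0.0027998  -0.99999283] [-5.17025646 -0.35367619 -4.28687819]
tip to face 0.032710273132725905 lat 0.001082815407495153
```

View pics/s11.png

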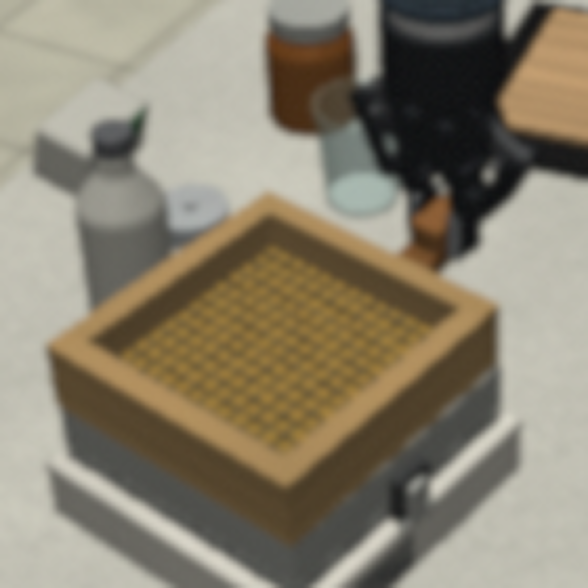

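```bash
cat > lift.py <<'E'
from h import *
a=cv2.cvtColor(np.load('sb.npy'),cv2.COLOR_RGB2GRAY).astype(np.float32)
def lift(imgs):
    b=np.mean([cv2.cvtColor(i,cv2.COLOR_RGB2GRAY).astype(np.float32) for i in imgs],0).astype(np.float32)
    for nm,(u,v),h in [('frontR',(270,262),9),('frontL',(219,233),8),('rearL',(168,268),9),('rearR',(223,300),9),('unit ref',(180,312),9),('unit ref2',(270,298),8)]:
        A=a[v-h:v+h+1,u-h:u+h+1]; W=np.eye(2,3,dtype=np.float32)
        try:
            cc,W=cv2.findTransformECC(A,b[v-h:v+h+1,u-h:u+h+1].copy(),W,cv2.MOTION_TRANSLATION,(3,200,1e-6)); print(nm,W[:,2].round(2),round(cc,3))
        except cv2.error as e: print(nm,'fail')
    for q in ([0,0,.001],[0.0002,.001,0]): print(q,(proj('side',np.array([.655,.13,.145])+q)-proj('side',[.655,.13,.145]))[0].round(3),(proj('side',np.array([.48,.167,.145])+q)-proj('side',[.48,.167,.145]))[0].round(3))
if __name__=='__main__': lift([get_image('side') for _ in range(2)])
E
python3 lift.py
```

```text
frontR [-0.63  0.42] 0.968
frontL [-0.57  0.46] 0.998
rearL [-0.68  0.69] 0.999
rearR [-0.84  0.65] 0.999
unit ref [0.01 0.  ] 1.0
unit ref2 [ 0. -0.] 1.0
[0, 0, 0.001] [-0.022 -0.309] [ 0.005 -0.319]
[0.0002, 0.001, 0] [-0.265  0.185] [-0.25   0.217]
```

The tracked corners show the box first slid back about 2.5 mm, using up its play, and its front is up only about 0.3 mm. I keep pushing.

>>> jog_arm(moves=[0.2,0,0,0,0,0,1,0.4,0,0,0,0,0,1,0.6,0,0,0,0,0,1,0.8,0,0.02,0,0,0,1,0.9,0,0.02,0,0,0,1,0.9,0,0.02,0,0,0,1])

```text
clock: 24.25
position: [0.5601, 0.0986, 0.1221]
tool_rot: [2.435, 1.977, -0.001]
wrist_force: [-1.0, -5.7, 4.4]
gripper_width: 0.0223
```

```bash
python3 lift.py; python3 - <<'E'
from h import *
o=get_obs();print(o['position'],o['wrist_force'],o['moment'])
A=R.from_rotvec(o['tool_rot']);print(A.as_matrix()[:,2],A.inv().apply(o['wrist_force']))
E
```

```text
frontR [-0.66 -0.14] 0.988
frontL [-0.82 -0.09] 0.995
rearL [-0.81  0.74] 0.999
rearR [-1.    0.74] 0.998
unit ref [0.01 0.01] 1.0
unit ref2 [ 0.   -0.01] 1.0
[0, 0, 0.001] [-0.022 -0.309] [ 0.005 -0.319]
[0.0002, 0.001, 0] [-0.265  0.185] [-0.25   0.217]
[0.56002135 0.0986258  0.12205043] [-1.07933797 -5.35303776  3.77180227] [-0.67627351  0.14899515  0.02601618]
[ 0.00290469 -0.00419151 -0.999987  ] [-5.47378993  0.0566646  -3.75245106]
```

```bash
python3 - <<'E'
from h import *
o=get_obs(); p=o['position']; d=np.array([.2045,.9789,0]); plan(p+d*.007,78.2)
E
```

```text
shift cm [ 0.7 -0.  -0. ] turn [ 0.0037  0.0035 -0.0008]
```

>>> jog_arm(moves=[0.2,0,0.02,0.002,0.002,0,1,0.4,0,0.04,0.003,0.003,0,1,0.55,0,0.05,0.003,0.003,0,1,0.65,0,0.06,0.003,0.003,0,1,0.7,0,0.06,0.003,0.003,0,1,0.7,0,0.06,0.003,0.003,0,1])

```text
clock: 25.1
position: [0.5619, 0.1044, 0.122]
tool_rot: [2.437, 1.979, -0.001]
wrist_force: [-0.8, -6.6, 6.2]
gripper_width: 0.0225
```

```bash
python3 lift.py; python3 - <<'E'
from h import *
o=get_obs();print(o['position'],o['wrist_force'],o['moment'])
A=R.from_rotvec(o['tool_rot']);print(A.as_matrix()[:,2],A.inv().apply(o['wrist_force']))
s=get_image('side');t=get_image('top')
crop('s',s,155,130,355,330,3,"pics/s12.png"); crop('t',t,105,90,465,350,2.2,"pics/t12.png")
E
```

```text
frontR [-0.63 -0.6 ] 0.999
frontL [-1.01 -0.16] 0.987
rearL [-0.9   0.82] 0.999
rearR [-1.11  0.8 ] 0.996
unit ref [0.01 0.01] 1.0
unit ref2 [-0.  0.] 1.0
[0, 0, 0.001] [-0.022 -0.309] [ 0.005 -0.319]
[0.0002, 0.001, 0] [-0.265  0.185] [-0.25   0.217]
[0.56188545 0.1044272  0.12199667] [-1.25836045 -7.29853292  6.14318937] [-0.89368249  0.18778994 -0.03226514]
[ 0.00124106 -0.00269493 -0.9999956 ] [-7.41603577  0.27738838 -6.125055  ]
```

View pics/s12.png

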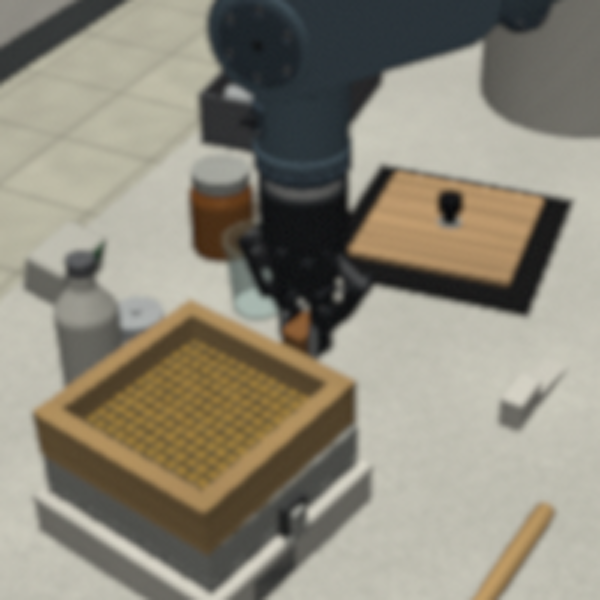

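View pics/t12.png

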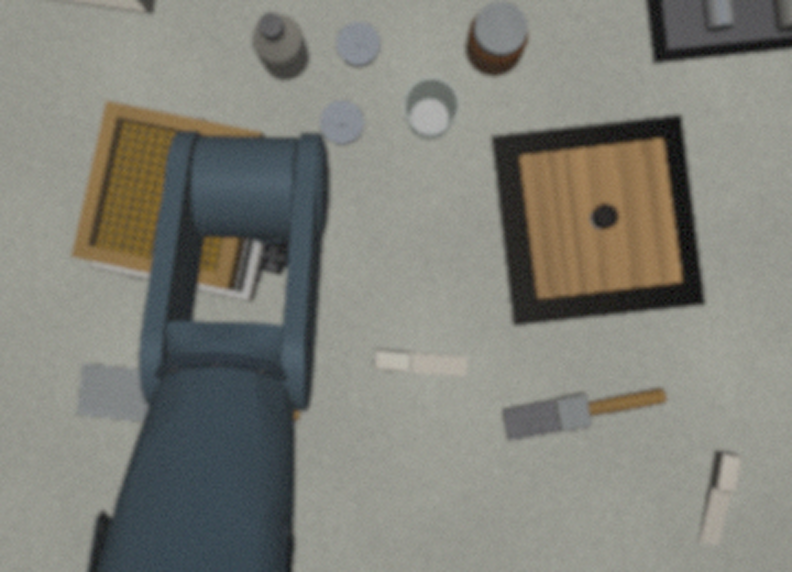

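```bash
python3 lift.py; python3 - <<'E'
from h import *
o=get_obs();print(o['clock'],o['position'],o['wrist_force'],o['gripper_width'])
print(job_done())
E
```

```text
frontR [-0.64 -0.6 ] 0.999
frontL [-0.99 -0.15] 0.987
rearL [-0.88  0.8 ] 0.999
rearR [-1.11  0.78] 0.996
unit ref [0.01 0.01] 1.0
unit ref2 [ 0.   -0.01] 1.0
[0, 0, 0.001] [-0.022 -0.309] [ 0.005 -0.319]
[0.0002, 0.001, 0] [-0.265  0.185] [-0.25   0.217]
25.4 [0.5618681  0.10444083 0.12198327] [-1.50304952 -6.87913473  6.42964903] 0.022274070135913055
the job is handed in; nothing more can be done
None
```

The job is handed in at 25.4 s. The lid lies flat and centred on the rubber mat, and the wooden wedge is still gripped and pushed into the slot, holding the sieve box's front edge up.

**Last checks:**
- **Lift:** the camera tracking puts the front edge about 3–4 mm up (right corner about 4 mm, left about 3 mm), with the rear still seated. The reading was steady over the last two looks.
- **Holding force:** the arm pushes in with about 7 N and presses down on the rim with about 6 N. The wedge underside is at rim height.
- **Other things:** the bystanders in view in the last pictures looked untouched. The spatula was mostly hidden under the arm in the last top view.

**Where checks disagreed:**
- One side picture suggested the wedge was pitched a few degrees. I touched it down on the bench and the contact height showed it was level. I then tightened the grip from 60 to 100 N without letting go.
- The box slid back about 3 mm on its play before it lifted, so I pushed the wedge further than first planned.
- The left and right corner readings differ by about 1 mm. That could be a slight roll of the box or a tracking error on the left corner.

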